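# Slide the gauge carriage through the camera bridge and close it on a bushing

## Robot

A 6-joint arm with a two-finger parallel gripper is mounted at the origin on the work surface. World frame = base frame: x ahead of the robot, y to its left, z up, the work surface at z = 0. Lengths are in m, angles in rad, forces in N, time in s.
With the tool pointing down it reaches from about 0.275 to 1 m from the base axis. Payload 8.4 kg.
Tool frame: the origin (TCP) lies between the finger pads; the fingertips stand 17 mm ahead of it and the grasp point (between the pads) lies 2 mm behind it; z points along the fingers, y is the direction in which the jaws open and shut (so a half turn about z gives the same grasp; the last joint's range is limited). The gripper opens to 85 mm and grips with 20 to 120 N. Pads are 22 mm wide; open, the fingers measure 114 mm over their backs; the gripper's body (76 mm by 85 mm) begins 54 mm behind the grasp point. The pads swing forward as they close: fully open they stand 13 mm farther back than shut.
Start: joints at [1.115, 0.353, 1.633, -0, 1.155, -0.002], TCP at [0.274, 0.562, 0.248] pointing down, gripper open.
Joint ranges: [-2.63, 2.63], [-0.92, 2.1], [0.06, 2.66], [-1.3, 4.44], [0, 2.69], [-3.02, 3.02]. Speed limits (rad/s): [2.22, 2.22, 2.79, 3.14, 3.14, 3.14].

## Interface

Orientations are given as a rotation vector (axis times angle).
In Python, from workcell import ctrl gives the robot as it stands. The module is installed in compiled form; this text tells all that it offers.
- The arm moves only by the tool move_arm, never from a script. Its argument "plan" is one flat list of numbers, 7 for each row, row after row: the shift along the tool's x, y, z scaled (see below), then the turn, a rotation vector about the tool's x, y, z scaled (see below), then the finger opening in mm, from 0 to 85.4. A call has 1 to 12 rows; each row shifts and turns the commanded pose from where the row before left it, along the tool's axes as they then stand; what a row does not reach is not made up. The controller multiplies each number of a shift by 0.05 m and each number of a turn by 5 degrees. A row lasts 1/10 s, in which the tool goes at most 50 mm and 8.59 degrees, less where a joint would pass 70% of its speed; a pose out of reach is approached as far as the arm can. A call with a number of a shift or a turn outside -1 to 1 is refused whole. A call with a gripper value outside its range is refused whole. The fingers move at their own pace and stop on an object; "force" is the grip in N (left out, the last holds). Time passes only in rows, so rows that do not move let the fingers close. It gives the time, the measured TCP pose, the force and the opening at its end, in the units of the state.
- ctrl.get_obs(): the state, without advancing time (a new reading comes with each control period).
- ctrl.grab_frame(name): name is "scene" or "top" or "wrist"; returns a dict with "frame" (400x640x3 uint8, red, green, blue), "K" (3x3 intrinsics, pixels), "T" (4x4, takes a point from camera to world coordinates); the wrist camera has in their place "tool_from_camera" (4x4, takes a point from camera to tool coordinates, whose origin is the TCP and whose axes are the flange's). Camera axes: x right, y down, z forward; pixel columns grow to the right and rows downward; lengths in m; the calibration is good to about 2 mm. A picture is of the moment at which its call begins: read the wrist's pose just before it. There is no depth.
- ctrl.job_done(): hands the job in, once; it reports no verdict.
The state is a dict: "clock": time; "qpos": joint angles; "joint_vel": joint speeds; "joint_efforts": joint torques, N m; "tcp_pos": TCP position; "ee_rot": TCP orientation; "contact_force": force on the tool from outside, world axes, zero at the start; "wrist_torque": the same for the moment, N m; "width": finger opening in m.
Only numpy, scipy, OpenCV 4.12 (cv2) and the standard library are available. Lean on these libraries where they do the work, as an engineer would, in place of code of your own. Each camera call takes 0.05 s, during which the arm holds its last target.

## Task

Slide the gauge's carriage under and past the camera bridge until its sprung pad has pushed the brass bushing that stands before the stop block up against the anvil of the stop and holds it there lightly, with the pad pressed in about halfway, not bottomed. The hand does not fit under the bridge, so the carriage must be passed on from its rear lug to its front lug. Press the bushing gently, keep it upright and never touch it with the gripper, leave everything else where it stands, and let go.

Things in the scene. Friction and masses are not known exactly. Their poses are not given: they have to be found in the camera images.
- gauge: the slide gauge, fixed to the table: a dark steel bed 100 mm wide (its x) and 660 mm long (its y, from -310 to +350 mm), top 20 mm above the table. Origin on the table; the track runs along the gauge's own y axis through x = 0.
- bridge (a point): middle of the underside of the grey camera bridge, at gauge x = 0, y = 0, 78 mm above the table. Its beam is 200 mm wide (gauge x) and 50 mm deep (gauge y), top 116 mm above the table, with a black camera 50 x 44 mm on it up to 172 mm; legs 30 x 50 mm at gauge x = -85 and +85 mm. The carriage with its lugs passes under the beam, a gripper does not
- carriage (a joint): travel in m of the aluminium carriage towards the gauge's +y (towards the stop), 0 to 0.29. The carriage is a bar 50 x 240 x 14 mm, its centre at gauge y = -185 mm + travel, its top 34.5 mm above the table, with two upright lugs to grip, 190 mm apart. It drags with about 9 N and stays where it is left
- grip_rear (a point): middle of the rear lug (the one farther from the stop), 56.5 mm above the table. Each lug is 14 mm thick (gauge x), 26 mm long (gauge y) and stands from 34.5 to 70.5 mm above the table. At travel 0 it is at gauge y = -280 mm
- grip_front (a point): middle of the front lug (the one nearer the stop and the pad), same size and height as the rear one, 190 mm ahead of it. At travel 0 it is at gauge y = -90 mm
- nose (a point): middle of the front end of the carriage bar, behind its sprung white pad. The pad's face (60 mm wide, 22 to 40 mm above the table) stands 20 mm ahead of this point when free, 45 mm ahead of the front lug's middle; it gives way by up to 10 mm, pushing back with 1.2 N to begin with plus 0.6 N per mm (about 4 N halfway). How far it is in is not reported
- stop: grey stop block fixed on the bed, 70 mm wide (gauge x), 22 thick, 26 high. Origin on the bed under its front face, towards the carriage; its y points away from the carriage. From that face sticks out a stiff anvil with a flat foot 34 mm wide (3 to 19 mm above the bed) on which the bushing comes to bear; it is set anew each time, 5 to 22 mm out, and not reported
- part: the part to be checked: loose brass bushing, dia 42 mm, 20 mm high, 0.11 kg, upright on the bed, 2 to 35 mm in front of the stop's anvil; origin centre of underside
- spare_a: bystander: loose brass bushing identical to the part, dia 42 mm, 20 mm high, standing on the gauge bed behind (beyond, +y of) the stop block; origin centre of underside
- spare_b: bystander: loose brass bushing identical to the part, standing on the table beside the gauge; origin centre of underside
- loupe: bystander: black eye loupe, a small flared cylinder, dia 44 mm, 45 mm high; origin centre of underside
- tweezers: bystander: steel tweezers lying flat, 130 mm long, 8 mm high; origin under their middle, x along them
- jar: bystander: small closed jar, dia 48 mm, 55 mm high; origin centre of underside
- cup: bystander: steel cup, rim dia 64 mm, 45 mm high; origin centre of underside
- block: bystander: flat steel gauge block 35 x 60 x 12 mm; origin centre of underside
- brush: bystander: cleaning brush lying flat, 160 mm long, 20 mm high; origin under its middle, x along it
Mind the look-alikes: they are no part of the job. Leave any grey, orange or purple look-alike of the part alone.

How it is judged:
At the end, for the whole second after the job is handed in: The bushing stands upright on the bed, within 20 mm of the track's middle, held by the pad against the stop's anvil with 1.4 to 6.2 N (the pad about 2 to 8 mm in); carriage and bushing at rest (contact force between part and stop between 1.4 and 6.2 N and x of part in the frame of stop between -0.02 and 0.02 m and angle between part's own z axis and vertical below 0.1 rad and linear speed of part below 0.01 m/s and velocity of joint carriage between -0.003 and 0.003 m/s); the robot touches nothing.
It fails at once if the bushing is pressed hard against the stop (over 20 N) (contact force between part and stop above 20 N).
It fails at once if the gripper or arm touches the bushing (contact force between any of the arm, the fingers and part above 0.5 N).
It fails at once if the bushing tips over (angle between part's own z axis and vertical above 0.4 rad).
It fails at once if a bystander is moved by more than 15 mm (distance of any of spare_a, spare_b, loupe, tweezers, jar, cup, block, brush from where it was at the start of the episode above 0.015 m).
It also fails if it takes over 46 s, if anything falls off the work surface, if the arm or the gripper's body presses on something with over 40 N, if the wrist force passes 120 N, or if a joint passes its speed limit or range.

## Working session

There is one attempt and no reset: what is moved stays moved. The work goes in short steps, Python scripts to look and compute and a tool call to move; the robot and the scene stay as the last step left them, time stands still between calls to the robot, and variables do not carry over. Pictures are saved under pics/ and viewed, and the job is handed in when it is done.

Besides the shell and the picture viewer there is one more tool, called as name(argument=value, ...) on one line, values as JSON. move_arm: Moves the arm, as the interface text tells. Its arguments: {"type":"object","properties":{"plan":{"type":"array"},"force":{"type":"number"}},"required":["plan"]}

```bash
mkdir -p pics; python3 - <<'E'
from workcell import ctrl
import cv2,pickle
o=ctrl.get_obs();print(o)
for n in("scene","top"):
    f=ctrl.grab_frame(n);pickle.dump(f,open(n+".pkl","wb"))
    cv2.imwrite(f"pics/{n}0.png",f["frame"][:,:,::-1]);print(n,f["K"],f["T"])
E
```

```text
{'clock': 0.0, 'qpos': array([ 1.11458415e+00,  3.53649130e-01,  1.63417100e+00, -1.71857137e-05,
        1.15521521e+00, -2.37176429e-03]), 'joint_vel': array([-0.00081651, -0.0007319 ,  0.00113396,  0.00052652, -0.00151434,
        0.00093738]), 'joint_efforts': array([ 1.76397873e-03, -6.05248332e+01, -3.42054641e+01,  2.08237020e-04,
        9.66766354e-03,  5.07948755e-05]), 'tcp_pos': array([0.2737905 , 0.5613068 , 0.24754529]), 'ee_rot': array([-7.06707322e-01, -3.06075158e+00,  2.21223374e-03]), 'contact_force': array([ 0.11913432, -0.17590318,  0.48680431]), 'wrist_torque': array([-0.00943047,  0.03917448,  0.03369408]), 'width': 0.08546675503980522}
scene [[512.03402111   0.         324.06626055]
 [  0.         512.03402111 191.26834126]
 [  0.           0.           1.        ]] [[ 0.12961017  0.81142757 -0.56990044  1.13405448]
 [ 0.99151378 -0.100215    0.0828093  -0.06113747]
 [ 0.01008118 -0.57579706 -0.8175305   0.90927334]
 [ 0.          0.          0.          1.        ]]
top [[381.15406665   0.         330.1211352 ]
 [  0.         381.15406665 204.92733354]
 [  0.           0.           1.        ]] [[ 0.01384157 -0.98093079  0.19386385  0.38754027]
 [-0.99961738 -0.01821854 -0.02081279  0.04892261]
 [ 0.02394782 -0.19350159 -0.98080765  0.92943929]
 [ 0.          0.          0.          1.        ]]
```

View pics/scene0.png

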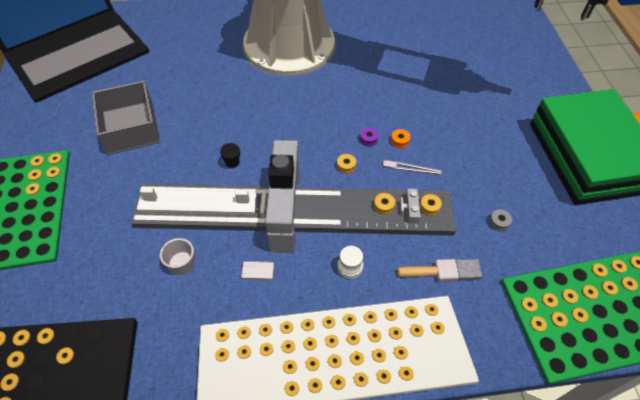

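View pics/top0.png

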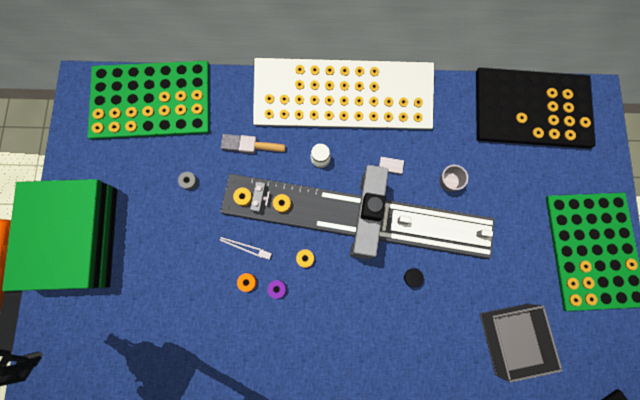

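Both views show the gauge with its stop at world +y. In top: rear lug (484,234), front lug (405,221), bridge (371,208), part before the anvil (282,203), spare_a behind the stop (242,196). Other look-alikes in top: spare_b (305,258), orange (246,282), purple (276,289), grey (187,180), and the bushings in the trays. I'll check with close crops.

```bash
python3 - <<'E'
import cv2,pickle
f=pickle.load(open("top.pkl","rb"))["frame"][:,:,::-1]
cv2.imwrite("pics/topA.png",cv2.resize(f[160:270,215:355],None,fx=5.7,fy=5.4,interpolation=cv2.INTER_CUBIC)[:600,:800])
cv2.imwrite("pics/topB.png",cv2.resize(f[160:270,360:500],None,fx=5.7,fy=5.4,interpolation=cv2.INTER_CUBIC)[:600,:800])
f=pickle.load(open("scene.pkl","rb"))["frame"][:,:,::-1]
cv2.imwrite("pics/scA.png",cv2.resize(f[170:250,310:470],None,fx=5,fy=5,interpolation=cv2.INTER_CUBIC))
cv2.imwrite("pics/scB.png",cv2.resize(f[130:260,125:305],None,fx=4.4,fy=4.4,interpolation=cv2.INTER_CUBIC))
E
```

```text
(no output)
```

View pics/topA.png

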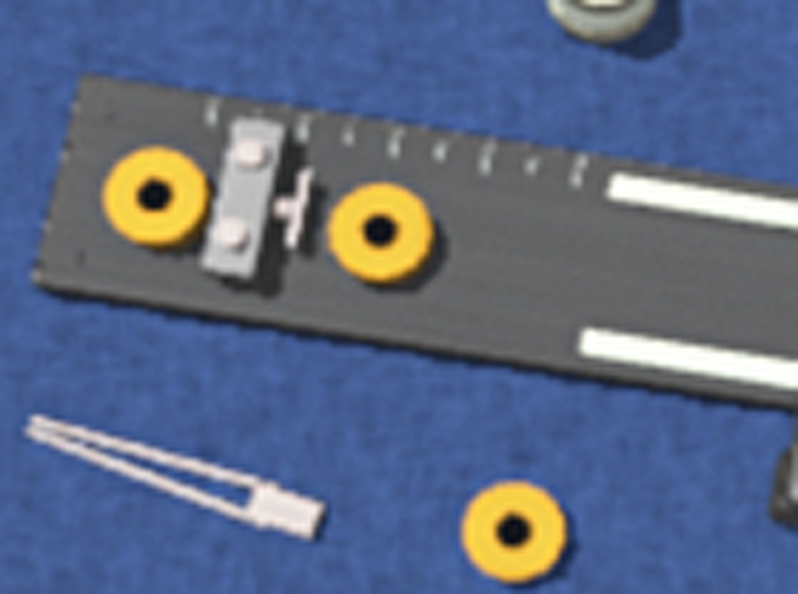

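View pics/topB.png

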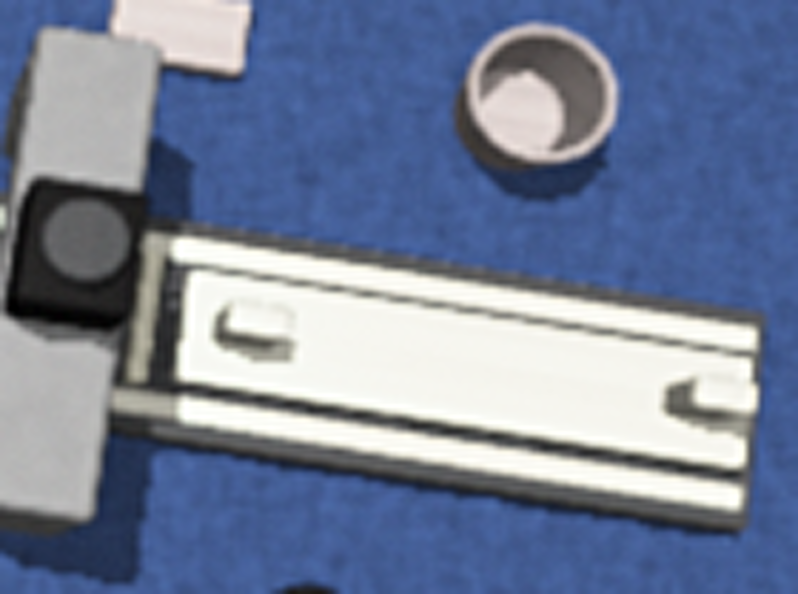

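View pics/scA.png

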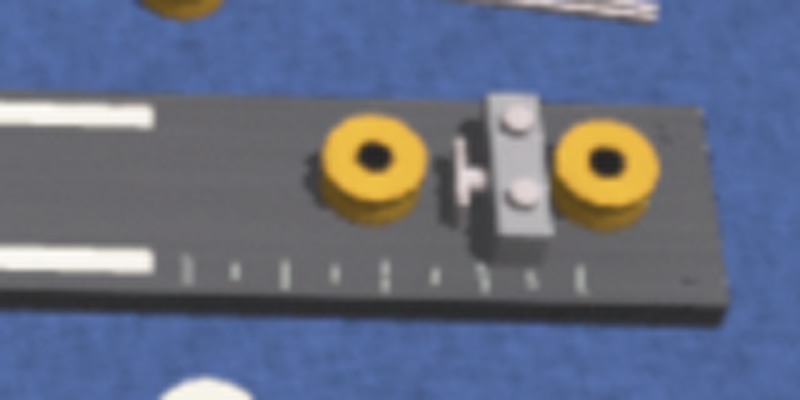

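View pics/scB.png

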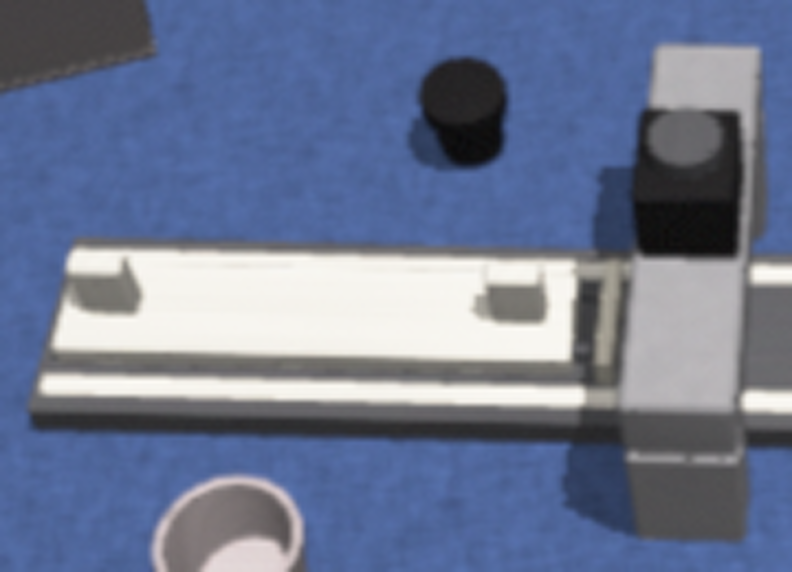

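The crops confirm the choice. The part is the yellow bushing at topA (380,232), on the bed between the rails and the T-shaped anvil. spare_a is behind the stop block, and the carriage lugs are white and upright. Next I fit the gauge pose.

```bash
cat > h.py <<'E'
import numpy as np,pickle
from scipy.optimize import least_squares
C={n:pickle.load(open(n+".pkl","rb")) for n in("top","scene")}
def proj(n,P):
    K,T=C[n]["K"],C[n]["T"];q=(np.atleast_2d(P)-T[:3,3])@T[:3,:3]
    q=q@K.T;return q[:,:2]/q[:,2:]
def ray(n,uv,z):
    K,T=C[n]["K"],C[n]["T"];d=T[:3,:3]@np.linalg.solve(K,[uv[0],uv[1],1]);o=T[:3,3]
    return o+d*(z-o[2])/d[2]
A=lambda U,V:(215+(U+.5)/5.7-.5,160+(V+.5)/5.4-.5)
B=lambda U,V:(360+(U+.5)/5.7-.5,160+(V+.5)/5.4-.5)
SA=lambda U,V:(310+(U+.5)/5-.5,170+(V+.5)/5-.5)
SB=lambda U,V:(125+(U+.5)/4.4-.5,130+(V+.5)/4.4-.5)
def g2w(p,P):
    P=np.atleast_2d(P);c,s=np.cos(p[2]),np.sin(p[2])
    return np.c_[p[0]+c*P[:,0]-s*P[:,1],p[1]+s*P[:,0]+c*P[:,1],P[:,2]]
def w2g(p,P):
    c,s=np.cos(p[2]),np.sin(p[2]);x,y=P[0]-p[0],P[1]-p[1]
    return np.array([c*x+s*y,-s*x+c*y,P[2]])
E
python3 - <<'E'
from h import *
obs=[("top",A(80,75),(.05,.35,.02)),("top",A(38,280),(-.05,.35,.02)),("top",B(760,315),(.05,-.31,.02)),("top",B(745,520),(-.05,-.31,.02)),
("scene",SA(700,107),(-.05,.35,.02)),("scene",SA(728,305),(.05,.35,.02)),("scene",SB(75,243),(-.05,-.31,.02)),("scene",SB(32,408),(.05,-.31,.02))]
def res(p,o): return np.concatenate([proj(n,g2w(p,P))[0]-uv for n,uv,P in o])
for o in(obs,obs[:4],obs[4:]):
    r=least_squares(res,[.4,0,0],args=(o,));print(r.x,np.round(r.fun,1))
    if o is obs:p=r.x;np.save("p.npy",p)
pt=[("part","top",A(380,232),.04),("part","scene",SA(374,157),.04),
("spareA","top",A(155,194),.04),("spareA","scene",SA(606,162),.04),
("anvilface","top",A(301,210),.039),("anvilface","scene",SA(457,165),.039),
("stopfront hi","top",A(286,125),.046),("stopfront lo","top",A(250,275),.046),("stopfront","scene",SA(490,95),.046),("stopfront","scene",SA(500,236),.046),
("frontlug","top",B(258,322),.0705),("rearlug","top",B(725,394),.0705),("frontlug","scene",SB(514,277),.0705),("rearlug","scene",SB(96,265),.0705),
("loupe","top",(414,278),.0),("cup","top",(455,178),.045),("jar","top",(320,153),.055)]
for n,c,uv,z in pt: print(n,c,np.round(1e3*w2g(p,ray(c,uv,z)),1), np.round(1e3*ray(c,uv,z)))
print(g2w(p,[(0,-.28,.0565),(0,-.09,.0565),(0,.2,.0565),(0,0,.08)]))
E
```

```text
[ 0.54206499 -0.05732945 -0.15015277] [-0.4 -1.  -2.   0.6  1.1 -1.1  0.4  1.6  0.6 -0.6  1.   0.2 -0.4 -1.3
 -1.8  1.2]
[ 0.54237499 -0.05790929 -0.14911383] [-0.2 -1.  -1.7  0.6  1.3 -1.4  0.7  1.4]
[ 0.54176378 -0.05696351 -0.15082792] [ 0.7 -0.6  1.1  0.2 -0.2 -1.5 -1.6  0.9]
part top [ -5.9 204.9  40. ] [567. 146.  40.]
part scene [ -5.4 205.5  40. ] [567. 147.  40.]
spareA top [ -4.8 300.4  40. ] [582. 240.  40.]
spareA scene [ -5.5 300.7  40. ] [582. 241.  40.]
anvilface top [ -1.5 239.4  39. ] [576. 180.  39.]
anvilface scene [ -3.  239.5  39. ] [575. 180.  39.]
stopfront hi top [ 33.8 251.7  46. ] [613. 187.  46.]
stopfront lo top [-34.6 253.1  46. ] [546. 198.  46.]
stopfront scene [-33.7 254.3  46. ] [547. 199.  46.]
stopfront scene [ 35.5 253.2  46. ] [615. 188.  46.]
frontlug top [ -2.3 -85.   70.5] [ 527. -141.   70.]
rearlug top [  -1.4 -274.6   70.5] [ 500. -329.   70.]
frontlug scene [  2.7 -83.5  70.5] [ 532. -140.   70.]
rearlug scene [   1.3 -273.7   70.5] [ 502. -328.   71.]
loupe top [-127.1 -138.5    0. ] [ 396. -175.    0.]
cup top [ 123.2 -197.5   45. ] [ 634. -271.   45.]
jar top [126.3 134.2  55. ] [687.  56.  55.]
[[ 0.50018002 -0.33417896  0.0565    ]
 [ 0.52860196 -0.1463168   0.0565    ]
 [ 0.57198282  0.14042019  0.0565    ]
 [ 0.54206499 -0.05732945  0.08      ]]
```

```bash
cat >> h.py <<'E'
from scipy.spatial.transform import Rotation as R
p=np.load("p.npy")
def plan(tgt,n,w,gauge=True,step=.045):
    """rows from the present pose to gauge point tgt, tool down, tool y along gauge x"""
    from workcell import ctrl
    o=ctrl.get_obs();P=o["tcp_pos"].copy();Q=R.from_rotvec(o["ee_rot"])
    W=g2w(p,[tgt])[0] if gauge else np.array(tgt)
    y=np.array([np.cos(p[2]),np.sin(p[2]),0]);z=np.array([0,0,-1.]);Qt=R.from_matrix(np.c_[np.cross(y,z),y,z])
    print("gauge now",np.round(1e3*w2g(p,P),1),"clock",round(o["clock"],2),"F",np.round(w2gv(o["contact_force"]),2),"w",round(o["width"]*1e3,1))
    rows=[]
    for i in range(n):
        d=Q.inv().apply(W-P);d*=min(1,step/max(np.linalg.norm(d),1e-9))
        r=(Q.inv()*Qt).as_rotvec();m=np.abs(r).max();r*=min(1,np.radians(5)/max(m,1e-9))
        a=np.round(np.r_[d/.05,r/np.radians(5)],2);rows.append(list(a)+[w])
        P=P+Q.apply(a[:3]*.05);Q=Q*R.from_rotvec(a[3:]*np.radians(5))
        if np.linalg.norm(W-P)<.0008 and np.abs((Q.inv()*Qt).as_rotvec()).max()<.004:break
    print(",\n".join(",".join(f"{v:g}" for v in q) for q in rows));print("end gauge",np.round(1e3*w2g(p,P),1))
def w2gv(F):
    c,s=np.cos(p[2]),np.sin(p[2]);return np.array([c*F[0]+s*F[1],-s*F[0]+c*F[1],F[2]])
def state():
    from workcell import ctrl
    o=ctrl.get_obs();Q=R.from_rotvec(o["ee_rot"]).as_matrix()
    print("gauge",np.round(1e3*w2g(p,o["tcp_pos"]),1),"t",round(o["clock"],2),"F",np.round(w2gv(o["contact_force"]),2),"w",round(o["width"]*1e3,1),"yaw",round(np.degrees(np.arctan2(Q[1,1],Q[0,1])-p[2]),2),"tilt",np.round(Q[:2,2],3))
E
python3 -c "
from h import *
plan((0,-.276,.2),12,60)"
```

```text
gauge now [-357.8  571.6  247.6] clock 0.1 F [-0.08  0.26  0.69] w 85.0
-0.58,-0.69,0.05,-0,0,1,60,
-0.64,-0.63,0.05,-0,0,1,60,
-0.69,-0.57,0.05,-0,0,1,60,
-0.74,-0.51,0.05,-0,0,1,60,
-0.78,-0.45,0.05,-0,0,1,60,
-0.82,-0.38,0.05,-0,0,1,60,
-0.85,-0.3,0.05,-0,0,1,60,
-0.87,-0.23,0.05,-0,0,1,60,
-0.89,-0.15,0.05,-0,0,1,60,
-0.9,-0.07,0.05,-0,0,1,60,
-0.9,0,0.05,-0,0,1,60,
-0.9,0.08,0.04,-0,0,1,60
end gauge [-147.7   73.7  218.7]
```

move_arm(plan=[-0.58,-0.69,0,0,0,1,60,-0.64,-0.63,0,0,0,1,60,-0.69,-0.57,0,0,0,1,60,-0.74,-0.51,0,0,0,1,60,-0.78,-0.45,0,0,0,1,60,-0.82,-0.38,0,0,0,1,60,-0.85,-0.3,0,0,0,1,60,-0.87,-0.23,0,0,0,1,60,-0.89,-0.15,0,0,0,1,60,-0.9,-0.07,0,0,0,1,60,-0.9,0,0,0,0,1,60,-0.9,0.08,0,0,0,1,60], force=40)

```text
clock: 1.3
tcp_pos: [0.4072, 0.0363, 0.2483]
ee_rot: [2.146, 2.294, 0.0]
contact_force: [0.6, 0.3, -0.2]
width: 0.0602
```

```bash
python3 -c "
from h import *
state()
plan((0,-.276,.2),12,60)"
```

```text
gauge [-147.4   72.4  248.3] t 1.3 F [ 0.54  0.37 -0.2 ] w 60.2 yaw 12.4 tilt [0. 0.]
gauge now [-147.4   72.4  248.3] clock 1.3 F [ 0.54  0.37 -0.2 ] w 60.2
-0.88,0.16,0.11,0,-0,1,60,
-0.86,0.24,0.11,0,-0,1,60,
-0.84,0.31,0.12,0,-0,0.48,60,
-0.82,0.35,0.11,0,-0,0,60,
-0.82,0.35,0.12,0,-0,0,60,
-0.82,0.35,0.11,0,-0,0,60,
-0.82,0.35,0.12,0,-0,0,60,
-0.82,0.34,0.11,0,-0,0,60,
-0.39,0.17,0.06,0,-0,0,60
end gauge [ 1.000e-01 -2.758e+02  1.998e+02]
```

move_arm(plan=[-0.88,0.16,0.05,0,0,1,60,-0.86,0.24,0.05,0,0,1,60,-0.84,0.31,0.1,0,0,0.48,60,-0.82,0.35,0.1,0,0,0,60,-0.82,0.35,0.1,0,0,0,60,-0.82,0.35,0.1,0,0,0,60,-0.82,0.35,0.1,0,0,0,60,-0.82,0.34,0.1,0,0,0,60,-0.39,0.17,0.1,0,0,0,60,0,0,0,0,0,0,60])

```text
clock: 2.3
tcp_pos: [0.5022, -0.33, 0.207]
ee_rot: [-2.38, -2.049, 0.001]
contact_force: [-0.8, -0.2, -0.5]
width: 0.06
```

```bash
cat >> h.py <<'E'
def wrist(name):
    from workcell import ctrl
    import cv2
    o=ctrl.get_obs();f=ctrl.grab_frame("wrist");Tw=np.eye(4);Tw[:3,:3]=R.from_rotvec(o["ee_rot"]).as_matrix();Tw[:3,3]=o["tcp_pos"]
    f["T"]=Tw@f["tool_from_camera"];pickle.dump(f,open(name+".pkl","wb"));cv2.imwrite(f"pics/{name}.png",f["frame"][:,:,::-1])
    C[name]=f
def load(n): C[n]=pickle.load(open(n+".pkl","rb"))
E
python3 -c "
from h import *
state();wrist('w1');print(C['w1']['tool_from_camera'],C['w1']['K'])
print(proj('w1',g2w(p,[(0,-.28,.0705),(0,-.27,.0705)])))
plan((0,-.276,.058),12,60)"
```

```text
gauge [   1.3 -275.5  207. ] t 2.3 F [-0.71 -0.3  -0.52] w 60.0 yaw 0.07 tilt [-0.001  0.   ]
[[-1.03877882e-03 -9.52282756e-01 -3.05215455e-01  7.85621047e-02]
 [ 9.99999446e-01 -9.36571224e-04 -4.81291560e-04  4.03393508e-04]
 [ 1.72469641e-04 -3.05215785e-01  9.52283201e-01 -1.27037701e-01]
 [ 0.00000000e+00  0.00000000e+00  0.00000000e+00  1.00000000e+00]] [[279.53742878   0.         312.07187454]
 [  0.         279.53742878 198.07464458]
 [  0.           0.           1.        ]]
[[310.57843914 196.71761956]
 [310.56349879 186.96046676]]
gauge now [   0.7 -273.9  207.3] clock 2.35 F [-0.25  0.06  0.55] w 60.0
-0.01,-0,0.9,-0.02,-0.01,0.02,60,
-0.01,-0.01,0.9,0,-0,0,60,
-0.02,-0,0.9,0,-0,0,60,
-0,-0,0.29,0,-0,0,60
end gauge [ 1.000e-01 -2.759e+02  5.780e+01]
```

View pics/w1.png

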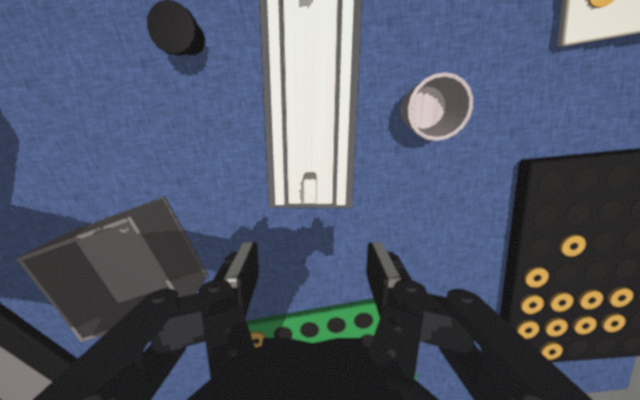

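```bash
python3 -c "
from h import *
import cv2
load('w1');f=C['w1']['frame'][:,:,::-1]
cv2.imwrite('pics/w1c.png',cv2.resize(f[150:220,260:360],None,fx=8,fy=8,interpolation=cv2.INTER_CUBIC))
print(proj('w1',g2w(p,[(.05,-.31,.02),(-.05,-.31,.02),(0,-.305,.0345)])))"
```

```text
[[352.79186546 208.00977996]
 [268.988465   207.96117815]
 [310.81069358 208.16513043]]
```

View pics/w1c.png

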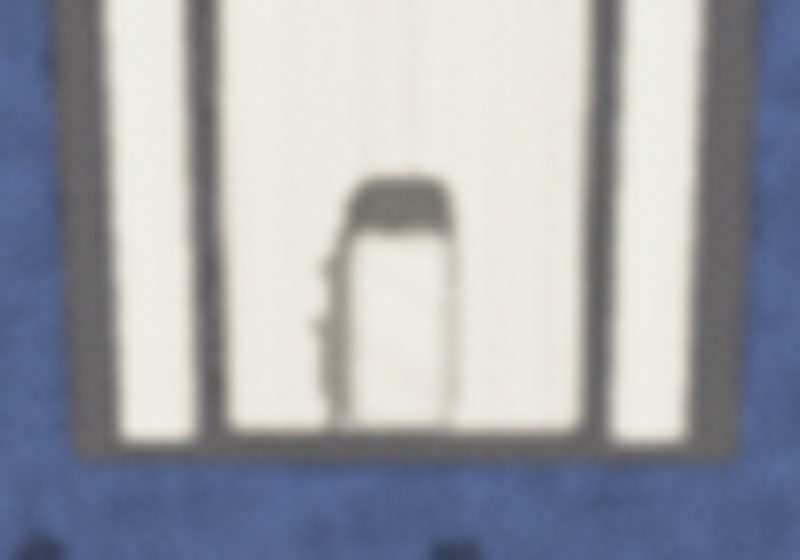

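Wrist view: rear lug centred at (310,191), right where predicted, giving a start travel of about 5 mm. I descend onto it.

move_arm(plan=[-0.02,0,0.9,-0.02,-0.01,0.02,60,-0.01,-0.01,0.9,0,0,0,60,-0.01,0,0.9,0,0,0,60,0,0,0.29,0,0,0,60,0,0,0,0,0,0,60])

```text
clock: 2.85
tcp_pos: [0.5004, -0.328, 0.0573]
ee_rot: [-2.377, -2.05, 0.001]
contact_force: [-0.2, 0.4, 0.4]
width: 0.0603
```

```bash
python3 -c "
from h import *
state()"
```

```text
gauge [  -0.7 -273.9   57.3] t 2.85 F [-0.23  0.35  0.42] w 60.3 yaw 0.15 tilt [-0.002  0.001]
```

move_arm(plan=[0,0,0,0,0,0,5,0,0,0,0,0,0,5,0,0,0,0,0,0,5,0,0,0,0,0,0,5,0,0,0,0,0,0,5,0,0,0,0,0,0,5], force=60)

```text
clock: 3.45
tcp_pos: [0.4997, -0.3298, 0.0606]
ee_rot: [-2.379, -2.05, 0.002]
contact_force: [-11.8, 1.2, 14.9]
width: 0.013
```

```bash
python3 -c "
from h import *
state()
wrist('w2')"
```

```text
gauge [  -1.2 -275.7   60.6] t 3.45 F [-11.86  -0.61  14.92] w 13.0 yaw 0.11 tilt [-0.001 -0.   ]
```

View pics/w2.png

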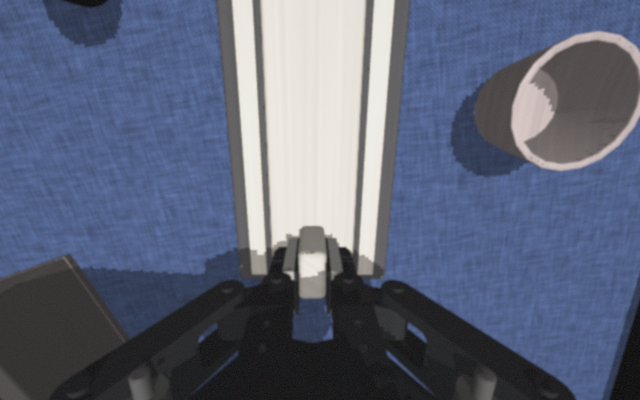

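The lug is gripped between the pads (w2: lug at (312,270)). The residual force of 12 to 15 N gets relieved before sliding.

move_arm(plan=[0,-0.01,-0.03,0,0,0,5,0,0,-0.02,0,0,0,5,0,0,0,0,0,0,5])

```text
clock: 3.8
tcp_pos: [0.4996, -0.3297, 0.0608]
ee_rot: [-2.38, -2.051, 0.002]
contact_force: [-5.6, -3.3, -11.7]
width: 0.0129
```

```bash
python3 -c "
from h import *
for i in range(3):
  state()
from workcell import ctrl;ctrl.grab_frame('top');state()"
```

```text
gauge [  -1.2 -275.7   60.8] t 3.8 F [ -5.03  -4.08 -11.74] w 12.9 yaw 0.11 tilt [-0.001 -0.001]
gauge [  -1.2 -275.7   60.8] t 3.8 F [ -5.03  -4.08 -11.74] w 12.9 yaw 0.11 tilt [-0.001 -0.001]
gauge [  -1.2 -275.7   60.8] t 3.8 F [ -5.03  -4.08 -11.74] w 12.9 yaw 0.11 tilt [-0.001 -0.001]
gauge [  -1.2 -275.7   60.8] t 3.85 F [ -4.86  -3.57 -10.58] w 12.6 yaw 0.11 tilt [-0.001 -0.   ]
```

move_arm(plan=[0.1,-0.01,0.02,0,0,0,5,0.3,0,0,0,0,0,5,0.4,0,0,0,0,0,5,0.4,0,0,0,0,0,5,0.4,0,0,0,0,0,5,0.3,0,0,0,0,0,5,0.1,0,0,0,0,0,5])

```text
clock: 4.55
tcp_pos: [0.5148, -0.2305, 0.0607]
ee_rot: [2.377, 2.051, -0.002]
contact_force: [-5.9, -8.3, -3.8]
width: 0.0135
```

```bash
python3 -c "
from h import *
state()"
```

```text
gauge [  -1.1 -175.3   60.7] t 4.55 F [-4.59 -9.08 -3.8 ] w 13.5 yaw 0.17 tilt [ 0.    -0.002]
```

move_arm(plan=[0.3,0,0,0,0,0,5,0.4,0,0,0,0,0,5,0.4,0,0,0,0,0,5,0.4,0,0,0,0,0,5,0.3,0,0,0,0,0,5,0,0,0,0,0,0,5,0,0,0,0,0,0,5])

```text
clock: 5.25
tcp_pos: [0.5285, -0.1405, 0.0607]
ee_rot: [-2.38, -2.05, -0.002]
contact_force: [-3.1, 9.3, 1.5]
width: 0.0127
```

```bash
python3 -c "
from h import *
state()"
```

```text
gauge [ -1.  -84.2  60.7] t 5.25 F [-4.46  8.76  1.49] w 12.7 yaw 0.09 tilt [0.001 0.001]
```

move_arm(plan=[0,0,0,0,0,0,50,0,0,0,0,0,0,50,0,0,0,0,0,0,50,0,0,-0.3,0,0,0,50,0,0,-0.9,0,0,0,50,0,0,-0.9,0,0,0,50,0,0,-0.9,0,0,0,50,0,0,-0.9,0,0,0,50,0,0,0,0,0,0,50])

```text
clock: 6.15
tcp_pos: [0.5319, -0.1429, 0.262]
ee_rot: [2.372, 2.043, 0.011]
contact_force: [0.5, -0.6, 0.2]
width: 0.0497
```

```bash
python3 -c "
from h import *
state()
plan((-.0007,.106,.256),12,50)"
```

```text
gauge [  2.8 -86.1 262. ] t 6.15 F [ 0.62 -0.55  0.21] w 49.7 yaw 0.08 tilt [ 0.013 -0.004]
gauge now [  2.8 -86.1 262. ] clock 6.15 F [ 0.62 -0.55  0.21] w 49.7
0.9,-0.02,0.03,0.15,0.03,0.02,50,
0.9,-0.01,0.03,0,-0,-0,50,
0.9,-0.02,0.03,0,-0,-0,50,
0.9,-0.02,0.02,0,-0,-0,50,
0.24,0,0.01,0,-0,-0,50
end gauge [ -0.7 105.9 256. ]
```

move_arm(plan=[0.7,0,0,0,0,0,50,0.9,0,0,0,0,0,50,0.9,0,0,0,0,0,50,0.9,0,0,0,0,0,50,0.44,0,0,0,0,0,50,0,0,0.6,0,0,0,50,0,0,0.4,0,0,0,50,0,0,0,0,0,0,50])

```text
clock: 6.95
tcp_pos: [0.555, 0.0481, 0.2021]
ee_rot: [-2.379, -2.05, 0.006]
contact_force: [-0.1, -0.2, 0.2]
width: 0.0497
```

```bash
python3 -c "
from h import *
state();wrist('w3');state()
print(proj('w3',g2w(p,[(0,.093,.0705),(0,.119,.0705)])))
plan((-.0007,.106,.062),12,50)
"
```

```text
gauge [ -2.9 106.2 202.1] t 6.95 F [-0.02 -0.23  0.23] w 49.7 yaw 0.12 tilt [-0.003 -0.002]
gauge [ -1.9 106.2 203.7] t 7.0 F [0.4  0.26 0.76] w 50.3 yaw 0.1 tilt [-0.001 -0.001]
[[315.18556978 206.46076727]
 [315.30881527 180.73186683]]
gauge now [ -1.9 106.2 203.7] clock 7.0 F [0.4  0.26 0.76] w 50.3
-0,0.01,0.9,-0.01,0.02,0.02,50,
-0,0.01,0.9,-0,-0,0,50,
-0,0.01,0.9,-0,-0,0,50,
-0,-0,0.13,-0,-0,0,50
end gauge [ -0.5 106.2  62.2]
```

View pics/w3.png

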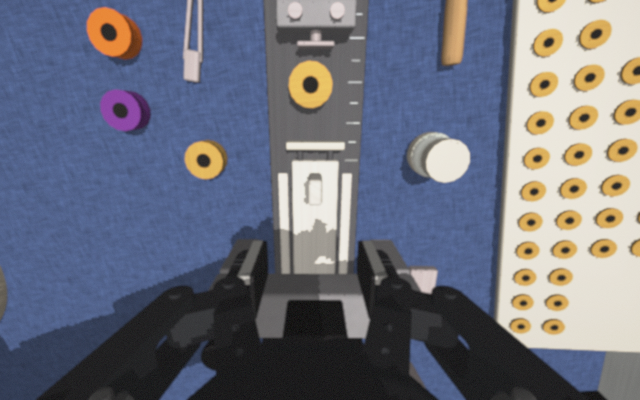

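```bash
python3 -c "
from h import *
import cv2
load('w3');f=C['w3']['frame'][:,:,::-1]
cv2.imwrite('pics/w3c.png',cv2.resize(f[20:220,260:370],None,fx=3,fy=3,interpolation=cv2.INTER_CUBIC))
cv2.imwrite('pics/w3d.png',cv2.resize(f[130:215,265:365],None,fx=7,fy=7,interpolation=cv2.INTER_CUBIC))
"
```

```text
(no output)
```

View pics/w3c.png

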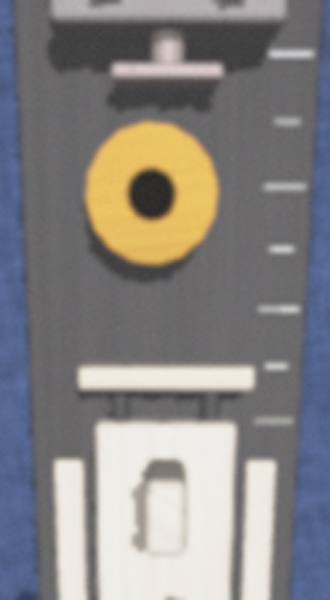

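View pics/w3d.png

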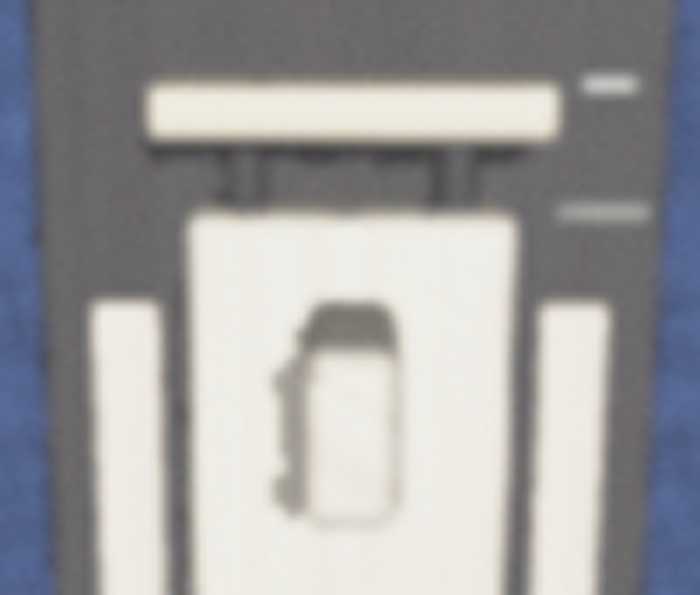

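```bash
python3 -c "
from h import *
load('w3')
c=lambda u,v:(260+(u+.5)/3-.5,20+(v+.5)/3-.5)
d=lambda u,v:(265+(u+.5)/7-.5,130+(v+.5)/7-.5)
for n,uv,z in [('part ctr',c(152,194),.04),('part far',c(152,121),.04),('part near',c(152,266),.04),('foot near lo',c(168,77),.023),('foot near hi?',c(168,66),.039),('foot near as hi',c(168,77),.039),('stop top',c(168,21),.046),('pad face',d(352,83),.04),('bar front',d(352,213),.0345),('lug f',d(352,350),.0705),('lug r',d(352,525),.0705),('railend',d(125,300),.0345)]:
  print(n,np.round(1e3*w2g(p,ray('w3',uv,z)),1))
print(w2g(p,C['w3']['T'][:3,3]))
"
```

```text
part ctr [ -4.9 206.5  40. ]
part far [ -4.9 227.7  40. ]
part near [ -5.  184.6  40. ]
foot near lo [1.000e-01 2.432e+02 2.300e+01]
foot near hi? [ -0.  243.2  39. ]
foot near as hi [  0.  240.2  39. ]
stop top [-1.000e-01  2.536e+02  4.600e+01]
pad face [ -0.4 152.5  40. ]
bar front [ -0.3 132.4  34.5]
lug f [ -0.4 120.1  70.5]
lug r [-0.3 95.  70.5]
railend [-35.1 118.9  34.5]
[-0.00232432  0.18505305  0.32893514]
```

Measurements agree: front lug 107.5, nose 132.4, pad face 152.5, part centre 206.5, anvil about 240 to 243 (gauge mm). I descend on the front lug.

move_arm(plan=[0.02,0.01,0.9,-0.01,0.02,0.02,50,0,0.01,0.9,0,0,0,50,0,0,0.9,0,0,0,50,0,0,0.14,0,0,0,50,0,0,0,0,0,0,50])

```text
clock: 7.5
tcp_pos: [0.5584, 0.0487, 0.0631]
ee_rot: [2.382, 2.048, 0.002]
contact_force: [-0.0, -0.1, 0.6]
width: 0.0502
```

```bash
python3 -c "
from h import *
state()"
```

```text
gauge [  0.3 107.3  63.1] t 7.5 F [-0.01 -0.11  0.56] w 50.2 yaw -0.02 tilt [0.001 0.   ]
```

move_arm(plan=[0,-0.01,0.04,0,0,0,5,0,0,0,0,0,0,5,0,0,0,0,0,0,5,0,0,0,0,0,0,5,0,0,0,0,0,0,5])

```text
clock: 8.0
tcp_pos: [0.5575, 0.0494, 0.0631]
ee_rot: [2.381, 2.048, 0.004]
contact_force: [-6.3, 1.2, 11.8]
width: 0.0129
```

```bash
python3 -c "
from h import *
state()"
```

```text
gauge [ -0.7 107.8  63.1] t 8.0 F [-6.42  0.25 11.8 ] w 12.9 yaw -0.01 tilt [0.003 0.001]
```

move_arm(plan=[0,-0.01,-0.02,0,0,0,5,0.1,0,0,0,0,0,5,0.1,0,0,0,0,0,5,0.1,0,0,0,0,0,5,0.1,0,0,0,0,0,5,0.04,0,0,0,0,0,5,0.04,0,0,0,0,0,5,0.04,0,0,0,0,0,5,0.04,0,0,0,0,0,5])

```text
clock: 8.9
tcp_pos: [0.5615, 0.0758, 0.0631]
ee_rot: [2.379, 2.047, 0.002]
contact_force: [-3.8, -8.8, 5.3]
width: 0.0129
```

```bash
python3 -c "
from h import *
state();wrist('w4')"
```

```text
gauge [ -0.7 134.6  63.1] t 8.9 F [-2.47 -9.25  5.27] w 12.9 yaw 0.02 tilt [ 0.003 -0.001]
```

View pics/w4.png

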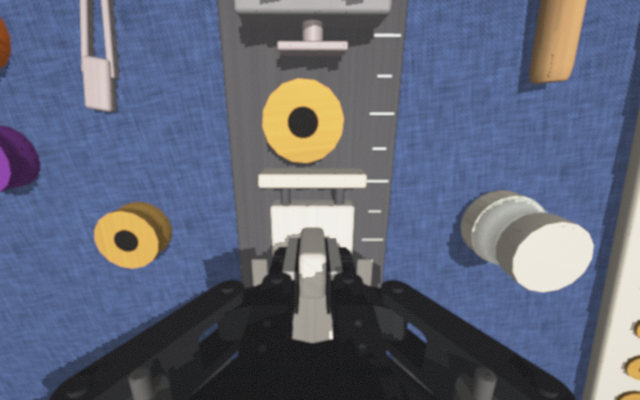

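```bash
python3 -c "
from h import *
import cv2
load('w4');f=C['w4']['frame'][:,:,::-1]
cv2.imwrite('pics/w4c.png',cv2.resize(f[0:120,240:380],None,fx=5,fy=5,interpolation=cv2.INTER_CUBIC))
cv2.imwrite('pics/w4d.png',cv2.resize(f[110:230,240:380],None,fx=5,fy=5,interpolation=cv2.INTER_CUBIC))
"
```

```text
(no output)
```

View pics/w4c.png

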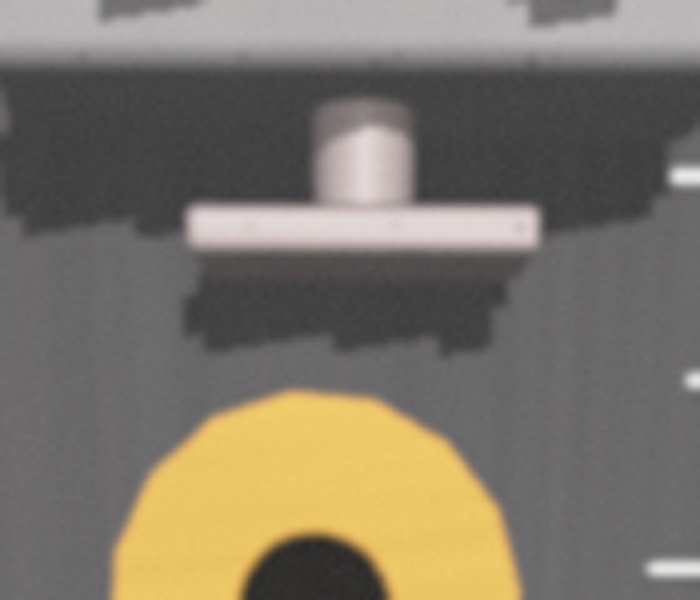

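View pics/w4d.png

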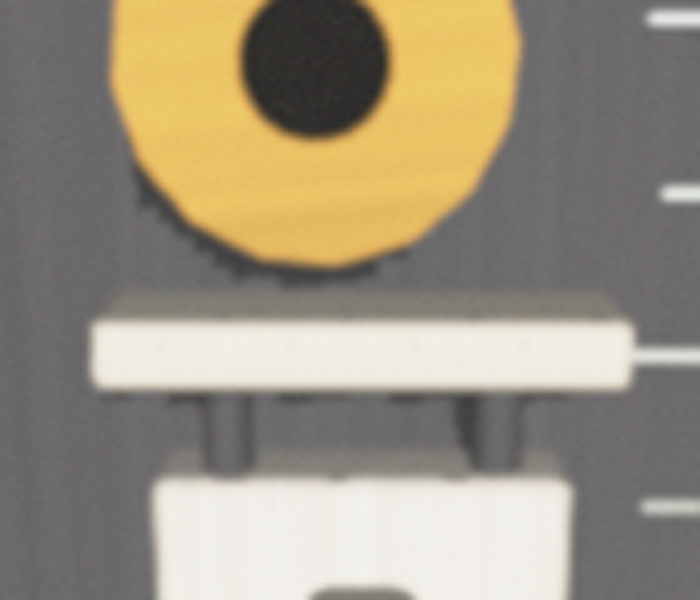

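```bash
cat > m.py <<'E'
from h import *
def meas(n,pts):
    load(n);r={}
    for k,(u,v,z) in pts.items():
        r[k]=1e3*w2g(p,ray(n,(u,v),z))[1]
    print({k:round(float(x),1) for k,x in r.items()});return r
E
python3 -c "
from m import *
c=lambda u,v:(240+(u+.5)/5-.5,(v+.5)/5-.5)
d=lambda u,v:(240+(u+.5)/5-.5,110+(v+.5)/5-.5)
meas('w4',dict(foot=(*c(364,249),.039),footlo=(*c(364,281),.023),far=(*c(320,390),.04),near=(*d(320,267),.04),pad=(*d(362,320),.04),bar=(*d(362,478),.0345)))
"
```

```text
{'foot': 240.4, 'footlo': 240.2, 'far': 227.7, 'near': 185.0, 'pad': 179.1, 'bar': 158.8}
```

Clear view: anvil face 240.3, part 185.0 to 227.7, pad face 179.1, nose 158.8 (20.3 apart, so the pad is free). Pad bears after about 19 mm, so the target is about 24 mm. I go slowly.

move_arm(plan=[0.04,0,0,0,0,0,5,0.04,0,0,0,0,0,5,0.04,0,0,0,0,0,5,0.03,0,0,0,0,0,5,0.03,0,0,0,0,0,5,0.03,0,0,0,0,0,5,0.03,0,0,0,0,0,5,0.03,0,0,0,0,0,5,0.03,0,0,0,0,0,5,0.02,0,0,0,0,0,5,0.02,0,0,0,0,0,5])

```text
clock: 10.05
tcp_pos: [0.564, 0.0925, 0.0631]
ee_rot: [2.379, 2.047, 0.002]
contact_force: [-3.3, -8.7, 5.7]
width: 0.013
```

```bash
python3 -c "
from h import *
state()"
```

```text
gauge [ -0.7 151.4  63.1] t 10.05 F [-1.99 -9.12  5.74] w 13.0 yaw 0.03 tilt [ 0.003 -0.001]
```

move_arm(plan=[0.02,0,0,0,0,0,5])

```text
clock: 10.15
tcp_pos: [0.5642, 0.0935, 0.0631]
ee_rot: [2.379, 2.047, 0.002]
contact_force: [-3.2, -10.5, 4.8]
width: 0.0131
```

```bash
python3 -c "
from h import *
state();wrist('w5')"
```

```text
gauge [ -0.7 152.4  63.1] t 10.15 F [ -1.58 -10.91   4.75] w 13.1 yaw 0.03 tilt [ 0.003 -0.001]
```

View pics/w5.png

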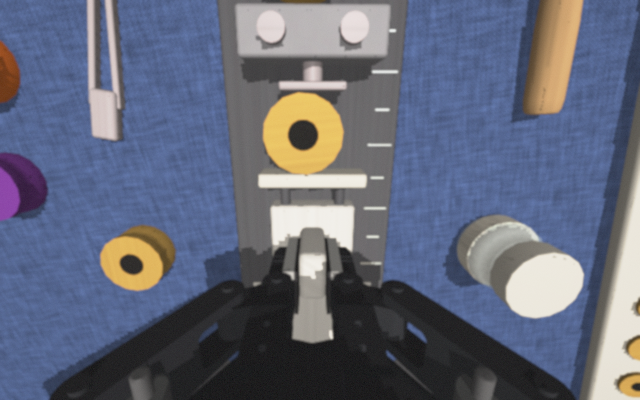

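w5: the part's near edge meets the pad at row 174, its far edge (row 93) is at the anvil foot (row 88), and the gap from bar to pad is unchanged. Force rose from 9.1 to 10.9 N, so this may be first contact. I continue in 1 mm steps.

move_arm(plan=[0.02,0,0,0,0,0,5])

```text
clock: 10.3
tcp_pos: [0.5644, 0.0944, 0.0631]
ee_rot: [2.379, 2.047, 0.002]
contact_force: [-3.6, -9.5, 5.4]
width: 0.013
```

move_arm(plan=[0.02,0,0,0,0,0,5])

```text
clock: 10.4
tcp_pos: [0.5645, 0.0953, 0.0631]
ee_rot: [2.379, 2.047, 0.002]
contact_force: [-3.5, -9.6, 5.0]
width: 0.0128
```

move_arm(plan=[0.02,0,0,0,0,0,5])

```text
clock: 10.5
tcp_pos: [0.5647, 0.0963, 0.0631]
ee_rot: [2.379, 2.047, 0.002]
contact_force: [-3.1, -10.9, 5.6]
width: 0.013
```

```bash
python3 -c "
from h import *
state();wrist('w6');state()
import cv2
f=C['w6']['frame'][:,:,::-1]
cv2.imwrite('pics/w6c.png',cv2.resize(f[70:220,240:380],None,fx=4,fy=4,interpolation=cv2.INTER_CUBIC))"
```

```text
gauge [ -0.6 155.2  63.1] t 10.5 F [ -1.43 -11.29   5.57] w 13.0 yaw 0.03 tilt [ 0.003 -0.001]
gauge [ -0.7 155.3  63.1] t 10.55 F [ -0.79 -10.11   5.8 ] w 12.9 yaw 0.03 tilt [ 0.003 -0.001]
```

View pics/w6c.png

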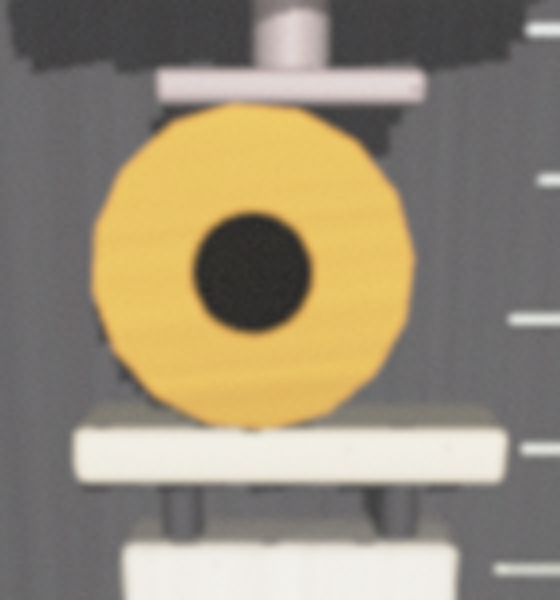

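```bash
python3 -c "
from m import *
c=lambda u,v:(240+(u+.5)/4-.5,70+(v+.5)/4-.5)
meas('w6',dict(foot=(*c(290,102),.039),far=(*c(255,102),.04),near=(*c(255,430),.04),pad=(*c(290,429),.04),bar=(*c(290,544),.0345)))
"
```

```text
{'foot': 240.2, 'far': 240.2, 'near': 197.8, 'pad': 197.9, 'bar': 179.2}
```

The part bears on the anvil (240.2), with bar to pad now 18.7 mm, so the pad is in about 1.6 mm. Travel and force agree. 3.5 mm more.

move_arm(plan=[0.02,0,0,0,0,0,5,0.02,0,0,0,0,0,5,0.02,0,0,0,0,0,5,0.01,0,0,0,0,0,5])

```text
clock: 10.95
tcp_pos: [0.5651, 0.0994, 0.0631]
ee_rot: [2.379, 2.047, 0.001]
contact_force: [-2.9, -12.4, 6.5]
width: 0.0129
```

```bash
python3 -c "
from h import *
state();wrist('w7');state()
import cv2
f=C['w7']['frame'][:,:,::-1]
cv2.imwrite('pics/w7c.png',cv2.resize(f[70:220,240:380],None,fx=4,fy=4,interpolation=cv2.INTER_CUBIC))"
```

```text
gauge [ -0.7 158.4  63.1] t 10.95 F [ -0.97 -12.73   6.54] w 12.9 yaw 0.04 tilt [ 0.003 -0.002]
gauge [ -0.7 158.5  63.1] t 11.0 F [ -0.81 -12.46   6.65] w 13.2 yaw 0.04 tilt [ 0.003 -0.002]
```

View pics/w7c.png

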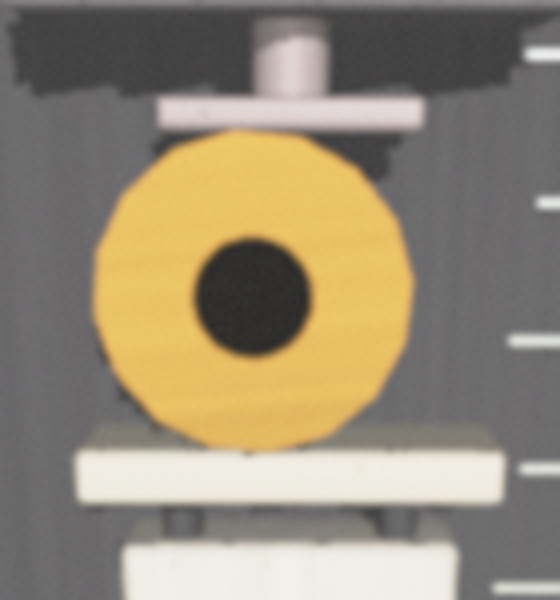

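move_arm(plan=[-0.01,0,0,0,0,0,5,-0.01,0,0,0,0,0,5,0,0,0,0,0,0,5])

```text
clock: 11.3
tcp_pos: [0.5651, 0.0994, 0.0631]
ee_rot: [2.38, 2.047, 0.003]
contact_force: [-3.1, -6.1, 5.1]
width: 0.013
```

```bash
python3 -c "
from m import *
state()
c=lambda u,v:(240+(u+.5)/4-.5,70+(v+.5)/4-.5)
meas('w7',dict(foot=(*c(290,129),.039),far=(*c(255,129),.04),near=(*c(255,452),.04),pad=(*c(290,451),.04),bar=(*c(290,544),.0345)))"
```

```text
gauge [ -0.6 158.4  63.1] t 11.3 F [-2.19 -6.45  5.08] w 13.0 yaw 0.01 tilt [ 0.003 -0.   ]
{'foot': 240.2, 'far': 240.1, 'near': 197.8, 'pad': 198.0, 'bar': 182.4}
```

Pad in about 4.7 mm, carriage held. I release and lift.

move_arm(plan=[0,0,0,0,0,0,50,0,0,0,0,0,0,50,0,0,0,0,0,0,50,0,0,0,0,0,0,50])

```text
clock: 11.7
tcp_pos: [0.5654, 0.1003, 0.0622]
ee_rot: [2.38, 2.048, 0.005]
contact_force: [-0.5, 0.0, -0.1]
width: 0.0499
```

```bash
python3 -c "
from m import *
state();wrist('w8')
import cv2
f=C['w8']['frame'][:,:,::-1]
cv2.imwrite('pics/w8c.png',cv2.resize(f[70:220,240:380],None,fx=4,fy=4,interpolation=cv2.INTER_CUBIC))"
```

```text
gauge [ -0.6 159.4  62.2] t 11.7 F [-0.5  -0.03 -0.07] w 49.9 yaw 0.01 tilt [0.003 0.001]
```

View pics/w8c.png

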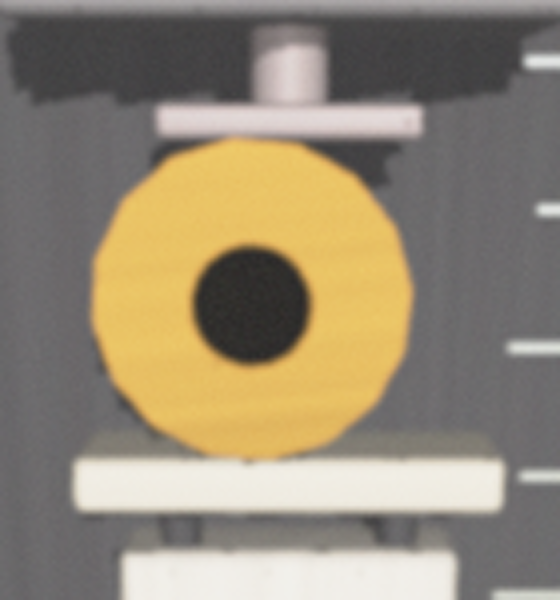

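View pics/w8.png

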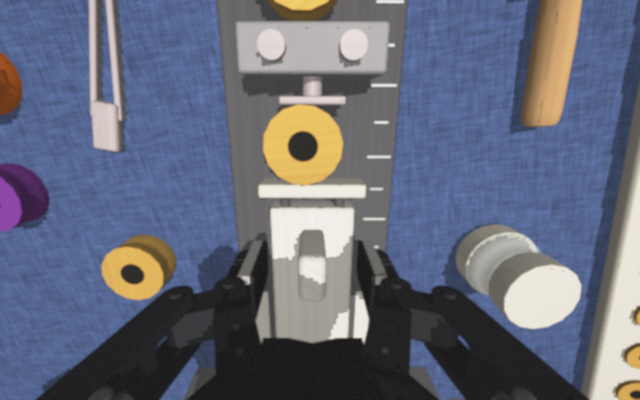

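Fingers are open and clear; the pad-to-bar gap is unchanged at 93 crop px. I lift clear.

move_arm(plan=[0,0,-0.2,0,0,0,50,0,0,-0.5,0,0,0,50,0,0,-0.8,0,0,0,50,0,0,-0.8,0,0,0,50,0,0,-0.5,0,0,0,50,0,0,0,0,0,0,50,0,0,0,0,0,0,50,0,0,0,0,0,0,50,0,0,0,0,0,0,50])

```text
clock: 12.65
tcp_pos: [0.5639, 0.0999, 0.2008]
ee_rot: [2.382, 2.048, 0.001]
contact_force: [0.2, -0.7, 0.1]
width: 0.0502
```

```bash
python3 -c "
from m import *
state();wrist('w9')
import cv2
f=C['w9']['frame'][:,:,::-1]
cv2.imwrite('pics/w9c.png',cv2.resize(f[60:220,240:390],None,fx=3.7,fy=3.7,interpolation=cv2.INTER_CUBIC))
from workcell import ctrl
f=ctrl.grab_frame('top')['frame'];cv2.imwrite('pics/top9.png',f[:,:,::-1])
c=lambda u,v:(240+(u+.5)/4-.5,70+(v+.5)/4-.5)
meas('w8',dict(foot=(*c(290,136),.039),pad=(*c(290,459),.04),bar=(*c(290,552),.0345)))"
```

```text
gauge [ -1.9 158.7 200.8] t 12.65 F [ 0.34 -0.65  0.09] w 50.2 yaw 0.0 tilt [0. 0.]
{'foot': 240.3, 'pad': 198.0, 'bar': 182.4}
```

View pics/w9c.png

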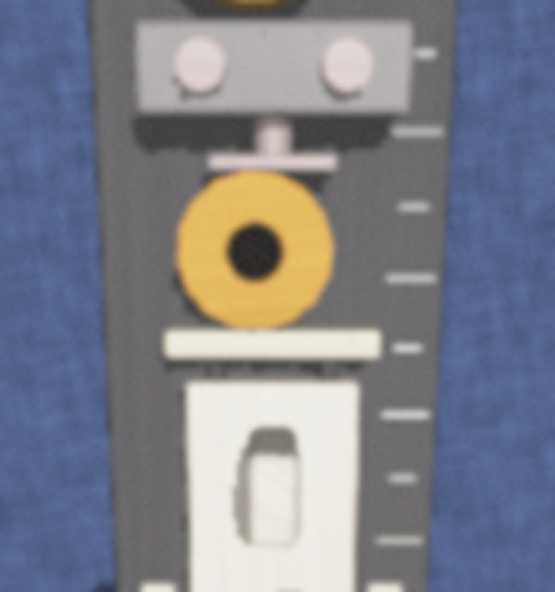

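View pics/top9.png

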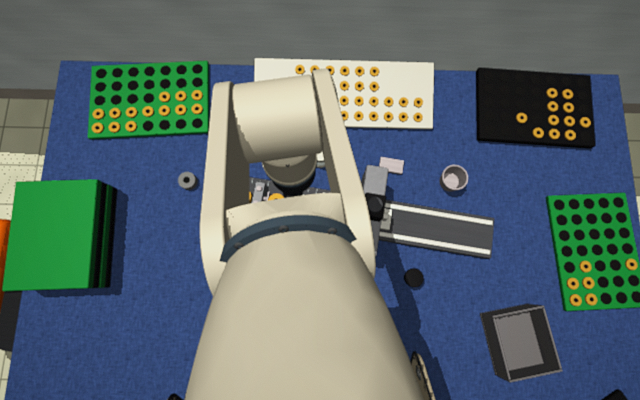

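The part stands against the anvil and touches the pad. Nose to pad measures 15.6 mm (20.3 free), and the hand is clear. I hand in.

```bash
python3 -c "
from workcell import ctrl
print(ctrl.job_done())"
```

```text
the job is handed in; nothing more can be done
None
```

The job is handed in at about 12.7 s. The bushing stands upright against the anvil, held by the sprung pad, and the gripper is lifted clear. No verdict is reported on hand-in.

I slid the carriage about 190 mm by its rear lug, lifted the hand over the bridge and took the front lug. From there I pushed slowly until the bushing bore on the anvil and the pad was about halfway in, then let go.

**Pad:** Nose to pad face measured 20.3 mm free and 15.6 mm at the end, so the pad is about 4.7 mm in, or roughly 4 N. The push force agreed: 9.1 N of drag rose to about 12.6 N. The reading just after the fingers opened was the same 15.6 mm; the view after lifting looked unchanged.

**Bushing:** Its far edge was at the anvil face (240.2 mm along the gauge), about 5 mm off the track's middle.

**Disagreement:** The first anvil estimate from the raised wrist view was 240 to 243 mm. The close views settled it at 240.2 to 240.4 mm.

**Bystanders:** All that were visible in the last views looked unmoved. The arm hid several of them in the final top view (the brush and tweezers among them), so I did not check each one at the end.

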